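# Date-stamp an oil tin's snap cap and press it on

## Task

Close the open oil tin on the counter: the red cap lies in the nest of the hand-lever date stamp. Stamp it by pulling the sprung lever right down to its stop and letting it come all the way back up, then take the cap out, set it over the tin's white neck and press until it clicks and sits fully home on the collar. Do not let go after the click: finish while still holding a firm push of 10 N or more straight down on the seated cap, and leave the goods standing around undisturbed.

Things in the scene. Friction and masses are not known exactly. Their poses are not given: they have to be found in the camera images.
- stamp_arm (a joint): angle of the date stamp's sprung arm, rad: 0 at rest (standing up, leaning 5 degrees away from the nest), 1.658 at the lower stop (arm level over the nest). A spring returns it to 0: the pull at the handle, square to the arm, is about 2.5 N at rest and 6 N at the stop.
- lever_handle (a point): middle of the arm's handle: a round bar 14 mm thick, black rubber sleeve, level along the stamp's y, 78 mm free between the arm's two side plates (6 mm thick, 22 mm deep). It swings 180 mm about lever_hinge: at rest 179 mm above the hinge and 16 mm to its +x, at the stop level with the hinge, 180 mm to its -x. Pinched from above, the bar turns between the fingers as it is led round the arc.
- lever_hinge (a point): middle of the arm's hinge axis, 75 mm above the counter, fixed to the stamp's base. Its axes are the stamp's: z up, y along the hinge, x from the nest towards the hinge. With the arm up, the black stamp block between the side plates stands out to 13 mm to -x of the hinge, 117 mm above it.
- stamper: the date stamp's green base, bolted down, 225 (x) x 110 (y) mm, top 30 mm above the counter. Origin at counter height under the middle of the cap nest (115 mm to -x of the hinge); the base reaches 65 mm to -x and 160 mm to +x of it. The nest: floor 30 mm above the counter, rim 4 mm high, 55 mm outside.
- cap_center (a point): centre of the red snap cap, half-way up: round, 44 mm across, 22 mm high, ribbed, top closed, open below, 16 g; axis z up. It starts in the nest, its underside 11 mm below this point and 30 mm above the counter; its sides stand free above the 4 mm rim and can be gripped across.
- cap: the red snap cap; origin at the centre of its underside. Merely set on, it rests on the beads about 10 mm too high. Pushed down, the force climbs to 8 to 14 N in the first 4 to 7 mm, drops as the lip jumps over the beads, then the cap bottoms on the collar; it grips there by itself.
- neck_seat (a point): centre of the top of the white collar (48 mm across, 8 mm high) on the open tin's neck, 193 mm above the counter when not pushed; z up. The cap's lower edge must rest on it: cap_center then is 11 mm above this point. The neck, 27 mm thick with a tapered end, stands 16 mm above it with six springy snap beads round it, centred 7 mm above it.
- neck (a joint): how far the open tin's collar and neck are pushed down, m: 0 unloaded. They sit on the tin's thin top panel, which gives 1 mm for every 4 N of downward push and springs back, so 10 N reads 0.0025 and 16 N reads 0.004; it can go down 0.008.
- tin: the open yellow and green two-litre oil tin, full and standing firm: 140 (its x) x 80 (its y) x 185 mm high; origin under its centre. The neck is 40 mm to +x of the centre.
- capped_tin: a bystander: an identical tin, already closed with a red cap (215 mm high over the cap), standing to the robot's right; origin under its centre.
- honey_jar: a bystander: amber honey jar, 68 mm across, 100 mm high, standing farther back in the middle; origin at the centre of its underside.
- sweet_carton: a bystander: open carton of sweets, 170 x 130 x 75 mm, standing to the robot's left; origin under its centre.

How it is judged:
On the way, in this order (a step that is already met when the one before it is completed fails the run):
1. the lever is pulled down to its stop while the cap lies in the nest (value of joint stamp_arm above 1.62 rad and x of cap_center in the frame of lever_hinge between -0.123 and -0.107 m and z of cap_center in the frame of lever_hinge below -0.029 m), for 0.1 s.
2. the lever is back up at rest (value of joint stamp_arm below 0.08 rad), for 0.1 s.
3. the cap has clicked over the beads and sits on the collar (z of cap_center in the frame of neck_seat below 0.0135 m and horizontal distance between cap_center and neck_seat below 0.003 m and angle between cap_center's own z axis and vertical below 0.1 rad), for 0.2 s.
At the end, for the whole second after the job is handed in: At the end the cap sits home on the collar (within 2 mm in height, 3 mm sideways, upright within 0.08 rad) and at rest, the fingers are on it and push it down so that the collar is held at least 2 mm down (8 N), and the stamp's lever is back at rest (under 0.08 rad) (z of cap_center in the frame of neck_seat between 0.008 and 0.013 m and horizontal distance between cap_center and neck_seat below 0.003 m and angle between cap_center's own z axis and vertical below 0.08 rad and value of joint neck above 0.002 m and contact force between the fingers and cap above 3 N and linear speed of cap below 0.02 m/s and value of joint stamp_arm below 0.08 rad); the arm keeps its last pose, push and grip.
It fails at once if the capped tin is shifted or tipped (distance of capped_tin from where it was at the start of the episode above 0.03 m or angle between capped_tin's own z axis and vertical above 0.3 rad).
It fails at once if the honey jar is shifted or tipped (distance of honey_jar from where it was at the start of the episode above 0.03 m or angle between honey_jar's own z axis and vertical above 0.3 rad).
It fails at once if the carton of sweets is shifted or tipped (distance of sweet_carton from where it was at the start of the episode above 0.03 m or angle between sweet_carton's own z axis and vertical above 0.3 rad).
It also fails if it takes over 72 s, if anything falls off the work surface, if the arm or the gripper's body presses on something with over 40 N, if the wrist force passes 120 N, or if a joint passes its speed limit or range.

## Robot

A 6-joint arm with a two-finger parallel gripper is mounted at the origin on the work surface. World frame = base frame: x ahead of the robot, y to its left, z up, the work surface at z = 0. Lengths are in m, angles in rad, forces in N, time in s.
With the tool pointing down it reaches from about 0.3 to 0.825 m from the base axis. Payload 5.4 kg.
Tool frame: the origin (TCP) lies at the very end of the fingers, on their centre line; the grasp point (between the pads) lies 19 mm behind it; z points along the fingers, x is the direction in which the jaws open and shut, and the axes are right-handed (so a half turn about z gives the same grasp; the last joint's range is limited). The gripper opens to 92 mm and grips with 3 to 60 N. Pads are 20 mm wide; open, the fingers measure 128 mm over their backs; the gripper's body (75 mm by 189 mm) begins 69 mm behind the grasp point.
Start: joints at [-1.377, 0.158, 1.597, -0, 1.386, -0.21], TCP at [0.226, -0.529, 0.215] pointing down, gripper open.
Joint ranges: [-2.91, 2.91], [-0.94, 2.29], [0.18, 2.7], [-1.29, 4.43], [0.17, 2.64], [-3, 3]. Speed limits (rad/s): [2.57, 2.57, 3.14, 3.14, 3.14, 3.14].

## Interface

Orientations are given as a rotation vector (axis times angle).
In Python, from workcell import bot gives the robot as it stands. Calls block until the motion is done:
- bot.goto(position, orientation): joint-space move of the TCP to a pose.
- bot.line_to(position, rot=None, max_speed=0.15): straight line of the TCP; rot=None keeps the orientation; max_speed is the mean speed in m/s.
- bot.set_joints(angles): joint-space move.
- bot.set_gripper(opening, newtons=None): opening from 0.0 (shut) to 1.0 (fully open); newtons is the grip in N (None keeps the last); returns when the fingers have stopped.
- bot.hold(seconds).
- bot.inverse_kinematics(position, orientation): joint angles nearest the present ones, or None.
- bot.read_camera(name): name is "scene" or "top" or "wrist"; returns a dict with "pixels" (384x512x3 uint8, blue, green, red), "fx", "fy", "cx", "cy" (pixels), "R" (3x3) and "t" (3): a world point X has camera coordinates R X + t. Camera axes: x right, y down, z forward; pixel columns grow to the right and rows downward; lengths in m; the calibration is good to about 2 mm. A picture is of the moment at which its call begins. There is no depth.
A pose or a line that the arm cannot do raises bot.MotionError and nothing moves.
- bot.job_done(): hands the job in, once; it reports no verdict.
Readings, each from a call of its own:
- bot.current_clock(): time.
- bot.current_joints(): joint angles.
- bot.current_joint_vel(): joint speeds.
- bot.current_effort(): joint torques, N m.
- bot.current_ee_pos(): TCP position.
- bot.current_tool_rot(): TCP orientation.
- bot.current_contact_force(): force on the tool from outside, world axes, zero at the start.
- bot.current_ft_torque(): the same for the moment, N m.
- bot.current_opening(): opening from 0.0 (shut) to 1.0 (fully open).
Only numpy, scipy, OpenCV 4.12 (cv2) and the standard library are available. Lean on these libraries where they do the work, as an engineer would, in place of code of your own. Each camera call takes 0.05 s, during which the arm holds its last target.

## Working session

There is one attempt and no reset: what is moved stays moved. The work goes in short steps, each a Python script; the robot and the scene stay as the last script left them, time stands still between calls to the robot, and variables do not carry over. Pictures are saved under pics/ and viewed, and the job is handed in when it is done.

```bash
ls; mkdir -p pics
python3 - <<'E'
from workcell import bot
import cv2,numpy as np
for n in ["scene","top","wrist"]:
    d=bot.read_camera(n); cv2.imwrite(f"pics/a_{n}.png",d["pixels"])
    np.savez(f"pics/a_{n}.npz",**d)
    print(n,d["fx"],d["cx"],d["cy"],np.round(d["R"],3).tolist(),np.round(d["t"],3), -np.array(d["R"]).T@d["t"])
print(bot.current_clock(),bot.current_tool_rot(),bot.current_contact_force())
E
```

```text
pics
scene 445.1968970958983 250.02317019441844 197.44577590038352 [[0.869, 0.495, 0.019], [0.362, -0.609, -0.706], [-0.338, 0.62, -0.708]] [-0.522 -0.114  1.599] [ 1.03527583 -0.80175622  1.06163933]
top 447.67494505606805 256.6299452902063 193.22723367923 [[-0.022, -1.0, 0.001], [-0.988, 0.022, -0.152], [0.152, -0.005, -0.988]] [0.007 0.635 1.494] [4.00887110e-01 5.83467501e-04 1.57356382e+00]
wrist 300.258459218735 259.20854241330954 190.56031098399086 [[0.393, -0.919, -0.002], [-0.88, -0.377, 0.289], [-0.266, -0.112, -0.957]] [-0.575 -0.033  0.392] [ 0.30121125 -0.49690141  0.3844559 ]
0.15 [-2.62091219e+00  1.73029619e+00  1.55562608e-03] [ 0.12660792 -0.13139953 -0.02558342]
```

View pics/a_scene.png

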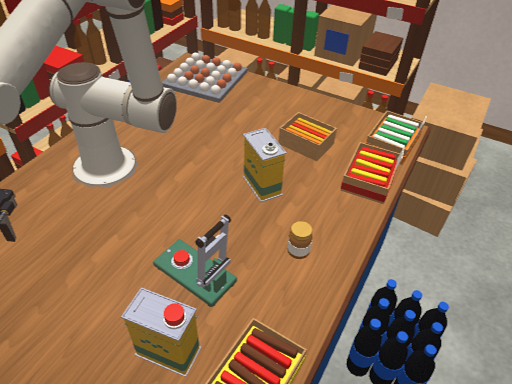

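View pics/a_top.png

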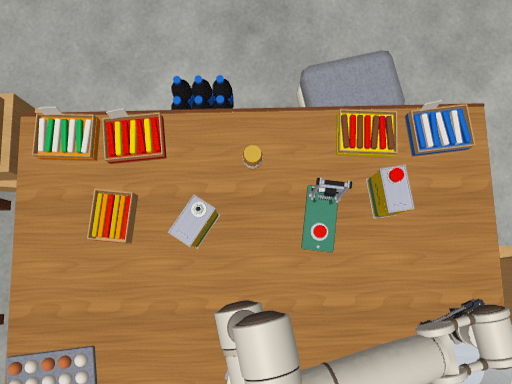

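View pics/a_wrist.png

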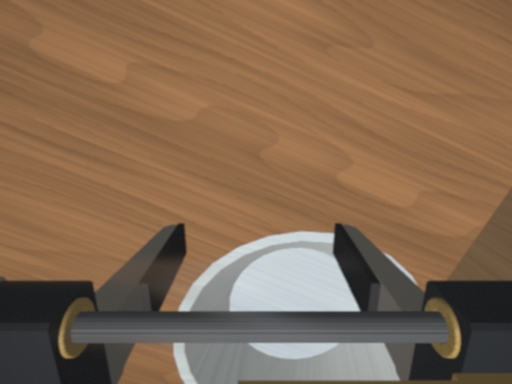

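The scene view shows the cap in the nest at about (181,258), the handle at about (213,232) and the open neck at about (271,147). In the top view the cap is at (320,232), the neck at (198,209) and the handle at about (333,184). I'll enlarge these areas.

Run:
```python
import cv2,numpy as np
s=cv2.imread("pics/a_scene.png");t=cv2.imread("pics/a_top.png")
def c(im,x,y,w,h,k): return cv2.resize(im[y:y+h,x:x+w],None,fx=k,fy=k,interpolation=cv2.INTER_CUBIC)
cv2.imwrite("pics/b_s.png",c(s,145,205,100,100,6))
cv2.imwrite("pics/b_t.png",c(t,290,165,75,95,6))
a=c(s,235,120,60,85,6);b=c(t,160,185,66,85,6)
cv2.imwrite("pics/b_n.png",np.hstack([a,b]))
```

```text
(no output)
```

View pics/b_s.png

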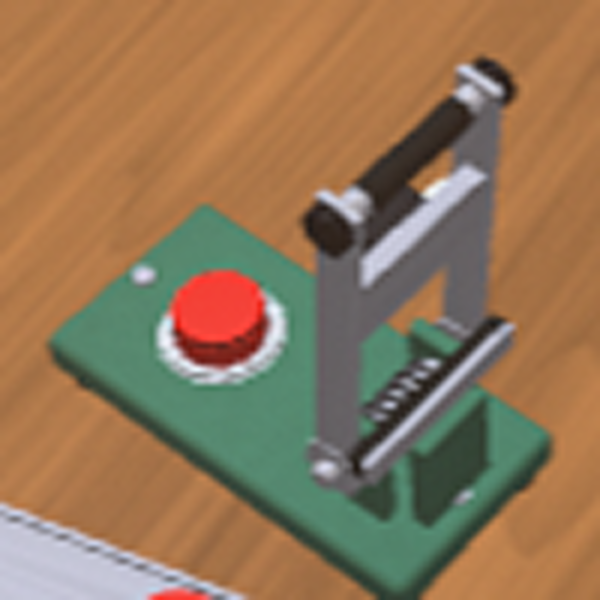

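View pics/b_t.png

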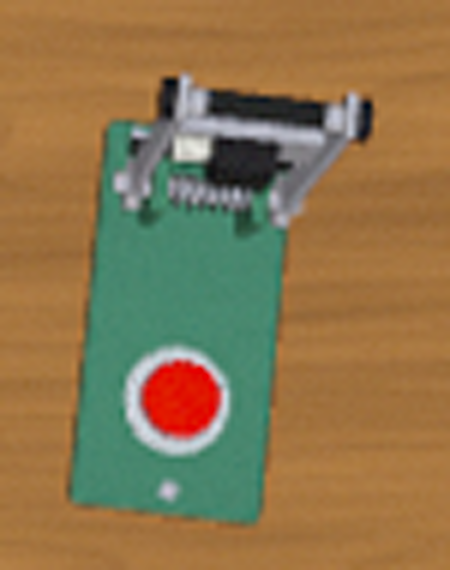

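View pics/b_n.png

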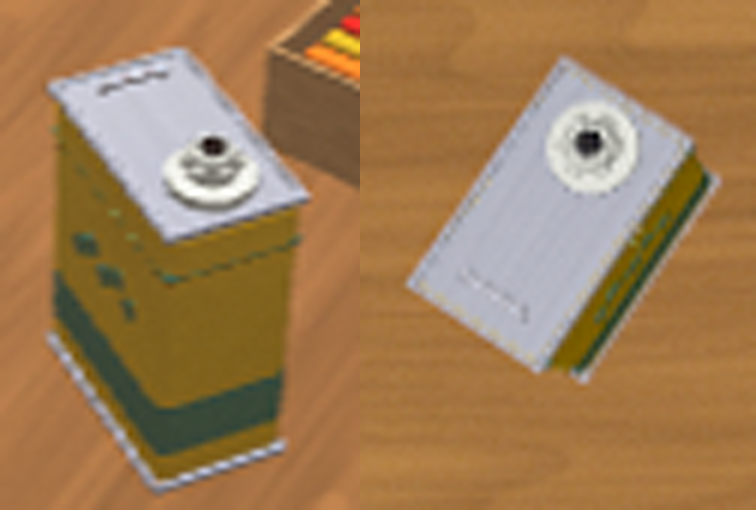

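```bash
cat > h.py <<'E'
import numpy as np,cv2
from scipy.optimize import least_squares
def proj(d,X):
    c=np.array(d["R"])@np.array(X).T+np.array(d["t"]).reshape(3,*([1]*(np.array(X).ndim-1)))
    return np.array([d["fx"]*c[0]/c[2]+d["cx"],d["fy"]*c[1]/c[2]+d["cy"]]).T
def tri(obs):
    f=lambda X:np.concatenate([proj(d,X)-p for d,p in obs])
    r=least_squares(f,[0.5,0,0.1]);return r.x,np.round(r.fun,2)
def ray(d,p,z):
    R=np.array(d["R"]);o=-R.T@d["t"];v=R.T@np.array([(p[0]-d["cx"])/d["fx"],(p[1]-d["cy"])/d["fy"],1])
    return o+v*(z-o[2])/v[2]
def load(n): return dict(np.load(f"pics/{n}.npz"))
E
python3 - <<'E'
from h import *
S=load("a_scene");T=load("a_top")
for n,s,t,z in [("cap top",(180.9,254.9),(319.8,231.1),.052),("handle",(213,230.1),(333.9,182.7),.254),("knob near",(145+328/6,205+225/6),(290+362/6,165+120/6),.254),("knob far",(145+492/6,205+82/6),(290+170/6,165+98/6),.254),("neck top",(270,143.9),(197.6,208.4),.209),("collar",(270,148.8),(198.1,208.9),.193)]:
    print(n,*[np.round(x,4) for x in tri([(S,s),(T,t)])],np.round(ray(S,s,z),4),np.round(ray(T,t,z),4))
for n,p in [("nl",(290+72/6,165+500/6)),("nr",(290+256/6,165+520/6)),("fl",(290+108/6,165+123/6)),("fr?",(290+285/6,165+232/6))]: print(n,np.round(ray(T,p,.03),4))
E
```

```text
cap top [ 0.5    -0.2181  0.0541] [-0.01  0.   -0.01 -0.01] [ 0.4989 -0.2169  0.052 ] [ 0.5001 -0.2184  0.052 ]
handle [ 0.63   -0.2373  0.2573] [ 0.01 -0.    0.01  0.01] [ 0.6283 -0.235   0.254 ] [ 0.6306 -0.2379  0.254 ]
knob near [ 0.6233 -0.2851  0.2571] [-0.4   0.04 -0.33 -0.4 ] [ 0.6224 -0.2826  0.254 ] [ 0.6226 -0.2867  0.254 ]
knob far [ 0.6375 -0.1897  0.2563] [-0.69  0.08 -0.53 -0.67] [ 0.6377 -0.1868  0.254 ] [ 0.6358 -0.1915  0.254 ]
neck top [0.5674 0.1756 0.2116] [ 0.01 -0.    0.01  0.01] [0.5659 0.1786 0.209 ] [0.5677 0.176  0.209 ]
collar [0.5681 0.1765 0.1921] [ 0.04 -0.01  0.02  0.03] [0.5685 0.1754 0.193 ] [0.5681 0.1765 0.193 ]
nl [ 0.444  -0.1581  0.03  ]
nr [ 0.4304 -0.2625  0.03  ]
fl [ 0.6617 -0.1873  0.03  ]
fr? [ 0.5954 -0.2873  0.03  ]
```

```bash
cat >> h.py <<'E'
from scipy.spatial.transform import Rotation as Ro
from workcell import bot
def down(yaw):
    x=np.array([np.cos(yaw),np.sin(yaw),0]);z=np.array([0,0,-1.]);y=np.cross(z,x)
    return Ro.from_matrix(np.array([x,y,z]).T).as_rotvec()
def snap(n,cam="wrist"):
    d=bot.read_camera(cam);cv2.imwrite(f"pics/{n}.png",d["pixels"]);np.savez(f"pics/{n}.npz",**d);return d
YAW=np.radians(-8.2)
E
python3 - <<'E'
from h import *
r=down(YAW)
p=bot.current_ee_pos()
print(bot.inverse_kinematics([.63,-.237,.38],r),bot.inverse_kinematics([.436,-.209,.056],r),bot.inverse_kinematics([.5,-.218,.037],down(np.radians(82))),bot.inverse_kinematics([.568,.176,.2],down(np.radians(82))))
bot.line_to([p[0],p[1],.42],max_speed=.3)
bot.goto([.63,-.237,.38],r); snap("c1")
bot.line_to([.63,-.237,.32],max_speed=.2); snap("c2")
bot.set_gripper(0.5)
print(bot.current_clock(),bot.current_ee_pos(),bot.current_contact_force())
E
```

```text
[-5.38899672e-01  3.79987807e-01  1.01099381e+00 -4.44089210e-16
  1.75061104e+00 -3.95782674e-01] [-6.97593432e-01  1.15147020e-01  1.98443045e+00 -4.44089210e-16
  1.04201518e+00 -5.54476433e-01] [-6.32776004e-01  2.93736720e-01  1.81776222e+00 -4.44089210e-16
  1.03009371e+00 -2.06394599e+00] [ 9.74516055e-02  2.19349073e-01  1.55642625e+00 -4.44089210e-16
  1.36581733e+00 -1.33371838e+00]
4.1583 [ 0.63000328 -0.23697342  0.31993826] [-0.02695471 -0.18976545  0.43585678]
```

```bash
python3 -c "
import cv2,numpy as np
a=cv2.imread('pics/c1.png');b=cv2.imread('pics/c2.png');cv2.imwrite('pics/c12.png',cv2.resize(np.hstack([a,b]),None,fx=.78,fy=.78,interpolation=cv2.INTER_AREA))"
```

```text
(no output)
```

View pics/c12.png

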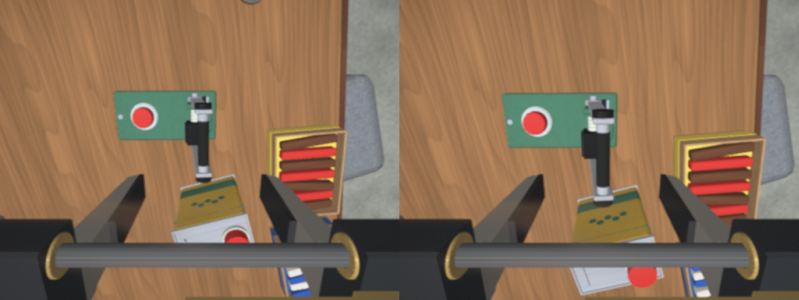

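View pics/c1.png

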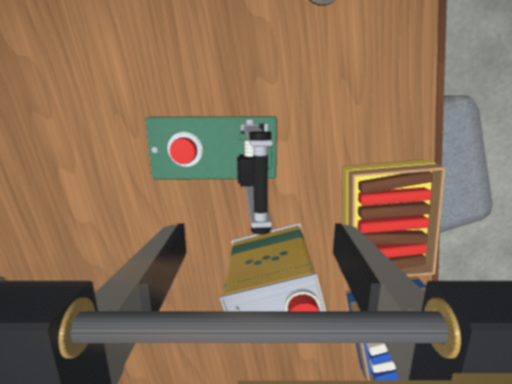

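View pics/c2.png

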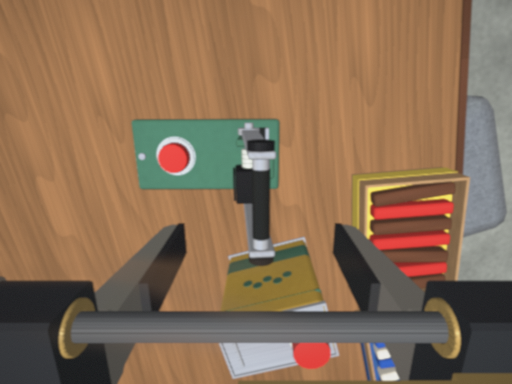

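In c2 the bar runs vertically from (262,146) to (261,257), parallel to the jaws' mid-line. The cap is at about (174,157). I'll compare these pixels with what my model predicts.

Run:
```python
from h import *
a=load("c1");b=load("c2")
print(tri([(a,(261,131)),(b,(262,145))]),tri([(a,(261,229)),(b,(261,256))]))
print(tri([(a,(183,150)),(b,(174,157))]))
for z in (.254,.258):
  print(z,ray(a,(261,131),z),ray(b,(262,145),z),ray(a,(261,229),z),ray(b,(261,256),z))
print(ray(a,(183,150),.052),ray(b,(174,157),.052))
y=np.array([-np.sin(YAW),np.cos(YAW),0])
print(proj(b,np.array([.63,-.2373,.254])+np.outer([-.048,0,.048],y)))
```

```text
(array([ 0.63957583, -0.1776705 ,  0.34617823]), array([ 0.08, -0.  , -0.06,  0.  ])) (array([ 0.62287202, -0.29689128,  0.23740196]), array([-0.18,  0.  ,  0.15, -0.  ]))
(array([ 0.49812435, -0.22190478,  0.02966842]), array([ 0.1 ,  0.14, -0.09, -0.12]))
0.254 [ 0.63881895 -0.18677547  0.254     ] [ 0.63856276 -0.19094751  0.254     ] [ 0.62403265 -0.28953253  0.254     ] [ 0.62394035 -0.28770327  0.254     ]
0.258 [ 0.63884943 -0.18638015  0.258     ] [ 0.63860794 -0.19037147  0.258     ] [ 0.62426239 -0.28775245  0.258     ] [ 0.6242324  -0.28549363  0.258     ]
[ 0.50413756 -0.21889029  0.052     ] [ 0.50514024 -0.21895415  0.052     ]
[[259.64978032 253.20413008]
 [259.64272821 201.56630943]
 [259.6348469  143.85680961]]
```

Run:
```python
from h import *
bot.line_to([.631,-.238,.236],max_speed=.12)
print(bot.current_contact_force())
bot.set_gripper(0,20)
print(bot.current_opening()*92,bot.current_contact_force(),bot.current_clock())
snap("d1")
```

```text
[-0.39004813  0.15088604 -0.12278111]
12.996796711972296 [-2.8994848  -0.02211832  1.69047993] 5.6
```

View pics/d1.png

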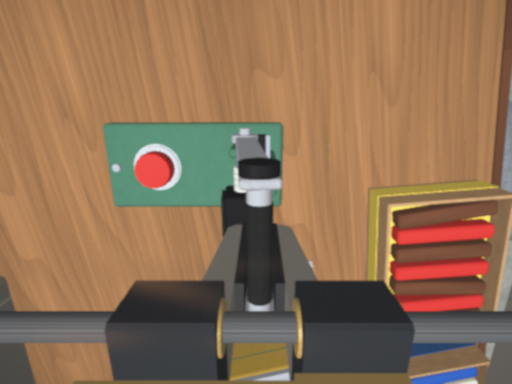

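The bar is held between the pads at 13 mm opening. Next I'll lead it down the arc.

```bash
cat >> h.py <<'E'
XH=np.array([np.cos(YAW),np.sin(YAW),0])
HINGE=np.array([.6152,-.2357,.075])
def barpos(th,R=.18):  # th joint angle
    a=th-np.radians(5)
    return HINGE+R*(-np.sin(a)*XH+np.cos(a)*np.array([0,0,1]))
def tcp_for(th,R=.18): return barpos(th,R)+np.array([0,0,-.018])
E
python3 - <<'E'
from h import *
for th in np.linspace(0,1.5,11)[1:]:
    bot.line_to(tcp_for(th),max_speed=.15)
    f=bot.current_contact_force()
    print(round(th,2),np.round(f,1),np.round(bot.current_ee_pos()-tcp_for(th),4),round(bot.current_opening()*92,1))
    if np.linalg.norm(f)>25: break
print(bot.current_clock()); snap("e1")
E
```

```text
0.15 [ 3.2 -0.3  1.6] [ 0.001  -0.0003  0.0007] 13.5
0.3 [1.8 0.6 5.2] [ 0.001  -0.0003  0.001 ] 13.1
0.45 [ 1.6 -0.6  4.9] [ 0.0007 -0.0003  0.0004] 13.3
0.6 [ 3.9 -1.   2.5] [ 0.0006 -0.0003  0.0001] 13.5
0.75 [ 4.8 -2.   1.6] [ 0.0008 -0.0002  0.0001] 13.1
0.9 [ 4.  -1.8  1.2] [ 0.0008 -0.0003  0.0005] 12.9
1.05 [ 4.  -1.   2.4] [ 0.0007 -0.0002  0.0005] 13.6
1.2 [ 3.4 -0.8  4.2] [ 0.0005 -0.0001  0.0003] 13.4
1.35 [3.4 1.6 5. ] [ 0.0004 -0.      0.0003] 13.5
1.5 [2.  1.1 5.4] [0.0002 0.0001 0.0003] 13.4
8.9833
```

View pics/e1.png

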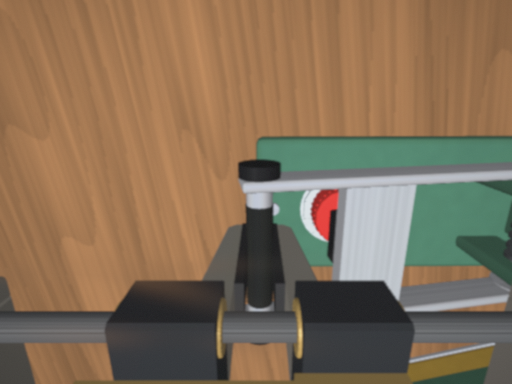

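The arm is nearly level over the cap, with the bar still in the jaws at about (260,230). I'll press on until the stop shows up in the force.

```bash
python3 - <<'E'
from h import *
for th in [1.56,1.60,1.63,1.658,1.68,1.70,1.72,1.74]:
    bot.line_to(tcp_for(th),max_speed=.06)
    f=bot.current_contact_force()
    print(round(th,3),np.round(f,1),np.round(bot.current_ee_pos(),4))
    if f[2]>16: break
bot.hold(.4);print(bot.current_contact_force(),bot.current_ee_pos(),bot.current_clock()); snap("e2");snap("e2s","scene")
E
python3 -c "
import cv2,numpy as np
a=cv2.imread('pics/e2.png')[100:384];b=cv2.resize(cv2.imread('pics/e2s.png')[200:320,130:260],None,fx=2.37,fy=2.37,interpolation=2);print(a.shape,b.shape);cv2.imwrite('pics/e2c.png',np.hstack([a,cv2.resize(b,(288,284))]))"
```

```text
1.56 [1.9 0.9 6.1] [ 0.4381 -0.21    0.0753]
1.6 [1.1 1.9 6.6] [ 0.4375 -0.2099  0.0681]
1.63 [1.5 0.2 6.6] [ 0.4371 -0.2099  0.0627]
1.658 [0.5 0.8 5.4] [ 0.437  -0.2099  0.0576]
1.68 [1.6 2.4 7.7] [ 0.437  -0.2099  0.0539]
1.7 [-5.6  2.7 19.1] [ 0.4369 -0.2104  0.0517]
[-5.89433378  3.81877165 19.02401478] [ 0.43692521 -0.21044465  0.05168353] 11.0333
(284, 512, 3) (284, 308, 3)
```

View pics/e2c.png

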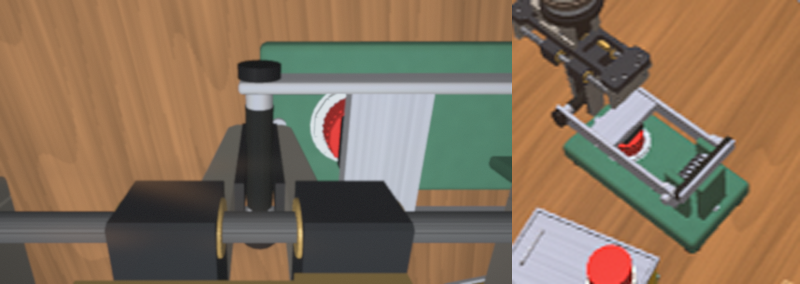

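The force jumped from 6 to 19 N at the end of travel and the scene view shows the arm level over the cap, so it is at the stop. Now I'll lead it back up.

```bash
python3 - <<'E'
from h import *
for th in list(np.linspace(1.6,0.1,11))+[0.03,0.0]:
    bot.line_to(tcp_for(th)+[0,0,-.003],max_speed=.17)
    f=bot.current_contact_force()
    print(round(th,2),np.round(f,1),end=' ')
    if np.linalg.norm(f)>25: break
bot.hold(.2)
print(bot.current_contact_force(),bot.current_ee_pos(),bot.current_opening()*92,bot.current_clock()); snap("f1");snap("f1s","scene")
E
python3 -c "
import cv2,numpy as np
a=cv2.imread('pics/f1.png')[100:384];b=cv2.resize(cv2.imread('pics/f1s.png')[180:300,140:262],(288,284),interpolation=2);cv2.imwrite('pics/f1c.png',np.hstack([a,b]))"
```

```text
1.6 [ 0.5 -1.   4.3] 1.45 [ 4.  -1.6  3.4] 1.3 [ 9.  -2.7  0.9] 1.15 [15.4 -4.4 -6.2] 1.0 [ 23.1  -6.8 -15.9] [ 23.1254149   -7.17269336 -15.5407333 ] [ 0.47826178 -0.21631018  0.16261665] 13.478487214232157 12.8167
```

View pics/f1c.png

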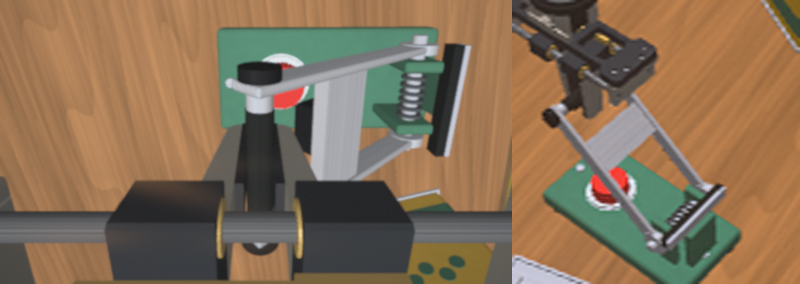

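The tool is being pulled inward along the arm by 28 N. The bar slipped about 5 mm in the jaws at the stop, so I'll correct the offset and trim the radius by the force reading.

```bash
python3 - <<'E'
from h import *
off=.0233;dR=0.
def rad(th):
    a=th-np.radians(5);return -np.sin(a)*XH+np.array([0,0,np.cos(a)])
def go(th,v=.17): bot.line_to(barpos(th,.18+dR)+[0,0,-off],max_speed=v)
go(1.0,.05)
for th in [1.0,1.0,.85,.7,.55,.4,.25,.12,.05,.0]:
    go(th); f=np.array(bot.current_contact_force()); fr=f@rad(th)
    print(round(th,2),np.round(f,1),"fr",round(fr,1),"dR",round(dR*1000,2))
    dR+=np.clip(fr*6e-5,-.001,.001)
    if np.linalg.norm(f)>32: break
bot.hold(.2)
print(bot.current_contact_force(),bot.current_ee_pos(),bot.current_opening()*92,bot.current_clock()); snap("f2");snap("f2s","scene")
E
python3 -c "
import cv2,numpy as np
a=cv2.imread('pics/f2.png')[100:384];b=cv2.resize(cv2.imread('pics/f2s.png')[180:300,140:262],(288,284),interpolation=2);cv2.imwrite('pics/f2c.png',np.hstack([a,b]))"
```

```text
1.0 [15.2 -4.1 -8.3] fr -17.5 dR 0.0
1.0 [11.  -4.  -3.1] fr -10.9 dR -1.0
0.85 [ 9.1 -5.2 -7.7] fr -12.3 dR -1.66
0.7 [ 4.9 -2.8 -2.9] fr -5.4 dR -2.39
0.55 [ 3.4 -3.4 -1.5] fr -3.1 dR -2.72
0.4 [ 4.1 -1.4 -2. ] fr -3.2 dR -2.9
0.25 [ 2.4 -0.9 -1.3] fr -1.7 dR -3.09
0.12 [ 1.9 -0.8 -0.9] fr -1.0 dR -3.19
0.05 [ 2.1 -0.4 -1.2] fr -1.2 dR -3.25
0.0 [ 2.5 -0.9 -2.3] fr -2.1 dR -3.32
[ 1.76003686 -0.54373474 -2.32330025] [ 0.62987909 -0.23770907  0.22736539] 13.594971324410801 16.1917
```

View pics/f2c.png

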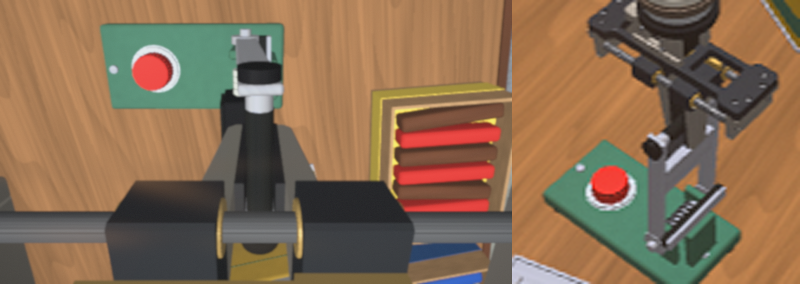

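```bash
python3 - <<'E'
from h import *
p=np.array(bot.current_ee_pos())
bot.line_to(p+XH*.003,max_speed=.05); print(bot.current_contact_force())
bot.set_gripper(0.5); bot.hold(.3)
p=np.array(bot.current_ee_pos())
bot.line_to([p[0],p[1],.34],max_speed=.25)
bot.set_gripper(1.0)
r=down(np.radians(82))
bot.goto([.49,-.217,.24],r); snap("g1"); 
bot.line_to([.49,-.217,.16],max_speed=.25); snap("g2"); snap("g2s","scene")
print(bot.current_clock(),bot.current_ee_pos(),bot.current_contact_force())
E
python3 -c "
import cv2,numpy as np
a=cv2.imread('pics/g1.png')[:300];b=cv2.imread('pics/g2.png')[:300];cv2.imwrite('pics/g12.png',np.vstack([a,b]));cv2.imwrite('pics/g2sc.png',cv2.resize(cv2.imread('pics/g2s.png')[170:300,140:270],None,fx=4,fy=4,interpolation=2))"
```

```text
[-8.67761494  2.03622451  2.00330726]
20.9917 [ 0.49141813 -0.21802233  0.16245769] [-0.85987795  0.16701347 -0.44839338]
```

View pics/g12.png

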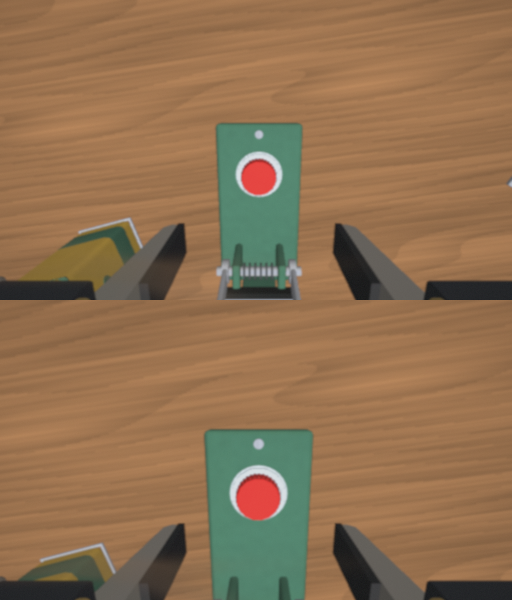

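View pics/g2sc.png

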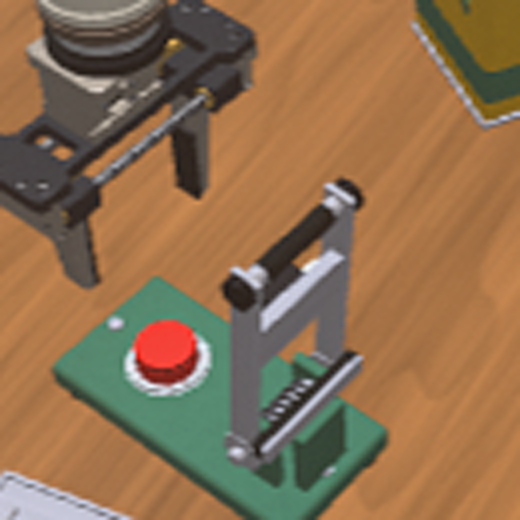

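The lever stands up at rest. The cap top is at about (258,177) in g1 and (258,197) in g2. A colour blob will give me sub-pixel centres.

```bash
cat >> h.py <<'E'
def red(n,box):
    im=cv2.imread(f"pics/{n}.png").astype(int);x0,y0,x1,y1=box
    s=im[y0:y1,x0:x1]; m=((s[:,:,2]>200)&(s[:,:,1]<110)).astype(np.uint8)
    k,l,st,c=cv2.connectedComponentsWithStats(m);i=1+np.argmax(st[1:,4])
    return c[i]+[x0,y0],st[i]
E
python3 - <<'E'
from h import *
o=[]
for n,b in [("g1",(200,130,320,220)),("g2",(200,130,320,250)),("g2s",(150,230,210,290)),("a_top",(300,210,340,250))]:
    c,st=red(n,b);d=load(n);o.append((d,c));print(n,c,st,ray(d,c,.052))
print(tri(o[:2]),tri(o))
E
```

```text
g1 [258.40866511 177.72482436] [ 42  32  34  32 854] [ 0.50031788 -0.22029595  0.052     ]
g2 [257.77319588 198.91163476] [  37   49   43   41 1358] [ 0.50072523 -0.2206279   0.052     ]
g2s [180.75177305 255.64539007] [ 23  20  16  12 141] [ 0.50012497 -0.21921128  0.052     ]
a_top [319.89166667 231.025     ] [ 14  15  13  13 120] [ 0.50038312 -0.21874261  0.052     ]
(array([ 0.49876548, -0.22022359,  0.05797635]), array([-0.13, -0.  ,  0.11,  0.  ])) (array([ 0.50031826, -0.2203295 ,  0.05291348]), array([-0.03,  0.19,  0.24, -0.14, -0.21,  0.1 ,  0.51, -0.01]))
```

Run:
```python
from h import *
bot.line_to([.5003,-.2202,.08],max_speed=.2)
bot.line_to([.5003,-.2202,.0375],max_speed=.08); bot.hold(.2)
print(bot.current_ee_pos(),bot.current_contact_force())
bot.set_gripper(0,10);bot.hold(.1);print(bot.current_contact_force(),bot.current_opening()*92)
bot.set_gripper(0,45)
print(bot.current_ee_pos(),bot.current_contact_force(),bot.current_opening()*92,bot.current_clock())
snap("h1")
```

```text
[ 0.50071336 -0.22047499  0.03807039] [ 0.78921777  0.47584416 -0.39145999]
[0.03362995 1.02206465 0.31780787] 44.22549981208727
[ 0.50029215 -0.22018196  0.03749832] [ 0.64715418 -0.44644805 -0.22336095] 43.15229812679195 23.525
```

View pics/h1.png

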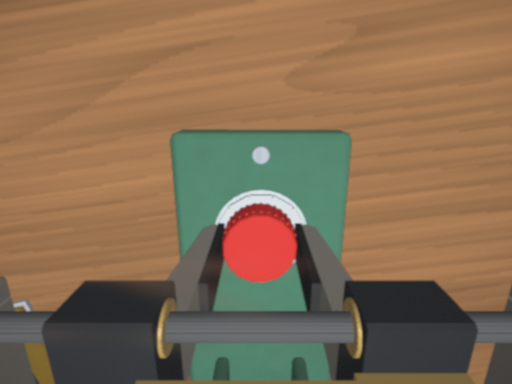

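The cap is gripped on its centre at (260,245). I'll lift it straight out and view the neck from two heights with the cap held.

```bash
python3 - <<'E'
from h import *
bot.line_to([.5003,-.2202,.10],max_speed=.1)
bot.line_to([.47,-.20,.36],max_speed=.25)
r=down(np.radians(82))
bot.goto([.60,.178,.39],r); bot.hold(.3); snap("i1")
bot.line_to([.60,.178,.33],max_speed=.2); bot.hold(.3); snap("i2"); snap("i2s","scene");snap("i2t","top")
print(bot.current_ee_pos(),bot.current_opening()*92,bot.current_contact_force(),bot.current_clock())
E
python3 -c "
import cv2,numpy as np
a=cv2.imread('pics/i1.png')[60:360,120:400];b=cv2.imread('pics/i2.png')[60:360,120:400];cv2.imwrite('pics/i12.png',cv2.resize(np.hstack([a,b]),None,fx=1.4,fy=1.4,interpolation=2))"
```

```text
[0.60020494 0.17799087 0.33050561] 42.79180729765275 [-0.49675596  0.36036589 -0.5633185 ] 28.2833
```

View pics/i12.png

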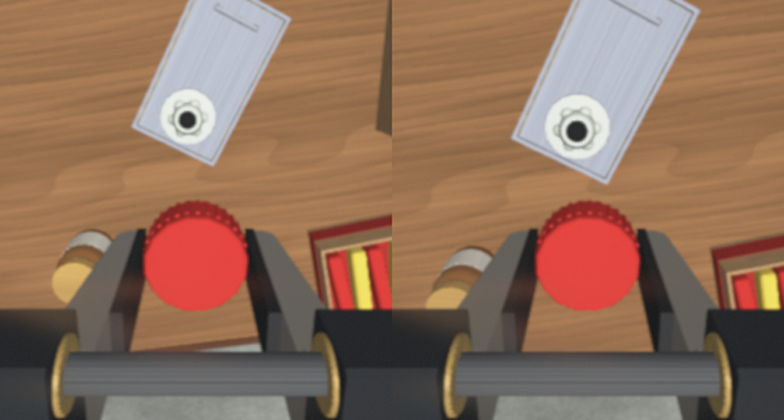

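View pics/i2s.png

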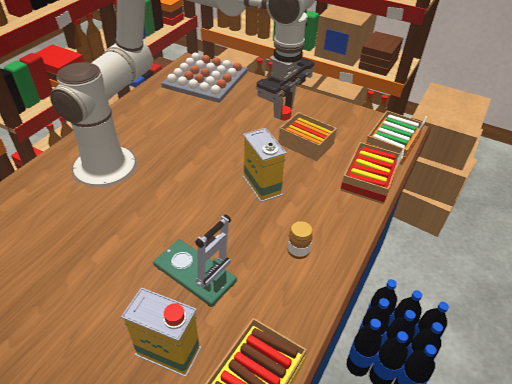

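The lever is up and the nest is empty. The cap is held level, and the collar is visible at about (254,145) in i1 and (252,152) in i2. Next come the sub-pixel centres of the collar, the hole and the held cap.

```bash
python3 - <<'E'
from h import *
oc=[];oh=[]
for n in ["i1","i2"]:
    d=load(n);im=cv2.imread(f"pics/{n}.png")
    x0,y0,x1,y1=225,115,285,180
    s=im[y0:y1,x0:x1].astype(int)
    w=((s.min(2)>195)&(s.max(2)-s.min(2)<30)).astype(np.uint8)
    k,l,st,c=cv2.connectedComponentsWithStats(w);i=1+np.argmax(st[1:,4])
    cn,_=cv2.findContours((l==i).astype(np.uint8),cv2.RETR_EXTERNAL,cv2.CHAIN_APPROX_NONE)
    h=cv2.convexHull(max(cn,key=len));e=cv2.fitEllipse(h);cc=np.array(e[0])+[x0,y0]
    dk=(s.max(2)<70).astype(np.uint8);k,l,st,c=cv2.connectedComponentsWithStats(dk);j=1+np.argmax(st[1:,4]);hc=c[j]+[x0,y0]
    oc.append((d,cc));oh.append((d,hc))
    zt=.3905 if n=="i1" else .3305
    rc,rs=red(n,(200,180,320,300))
    print(n,"collar",cc,e[1],ray(d,cc,.193),"hole",hc,ray(d,hc,.209),"cap",rc,rs,ray(d,rc,zt-.0075+.022))
print(tri(oc),tri(oh))
for n in ["a_top","a_scene","i2t","i2s"]:
    pass
E
python3 -c "
import cv2
a=cv2.imread('pics/i2.png')[115:180,225:285];cv2.imwrite('pics/i2n.png',cv2.resize(a,None,fx=8,fy=8,interpolation=2))"
```

```text
i1 collar [253.84959221 142.98274803] (40.06231689453125, 40.601985931396484) [0.56803485 0.17457384 0.193     ] hole [253.44578313 145.36144578] [0.56855544 0.17429056 0.209     ] cap [259.42541734 248.47630587] [  24   36   72   66 3714] [0.59980179 0.17675186 0.405     ]
i2 collar [252.02310562 150.19547653] (46.53278732299805, 46.84440994262695) [0.56797312 0.17456396 0.193     ] hole [251.52755906 153.35433071] [0.56842504 0.17436015 0.209     ] cap [259.42024291 248.50796221] [  24   36   72   66 3705] [0.6009781  0.17742212 0.345     ]
(array([0.56830474, 0.17448229, 0.19095913]), array([-0.01, -0.  ,  0.01,  0.  ])) (array([0.56926071, 0.1741104 , 0.20408803]), array([ 0.01,  0.  , -0.01, -0.  ]))
```

View pics/i2n.png

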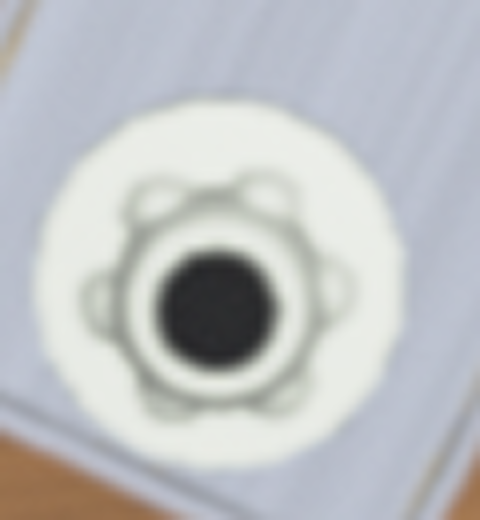

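Correcting for the held cap's apparent offset from the TCP (y reads about 0.9 mm low), the neck is at about (0.568, 0.1753). I'll go above it, descend, and stop at first contact.

```bash
python3 - <<'E'
from h import *
bot.line_to([.568,.1753,.27],max_speed=.15)
bot.line_to([.568,.1753,.235],max_speed=.1); bot.hold(.3)
print(bot.current_ee_pos(),bot.current_contact_force())
snap("j1");snap("j1s","scene");snap("j1t","top")
for z in [.222,.217,.214,.212,.2105]:
    bot.line_to([.568,.1753,z],max_speed=.05);bot.hold(.1)
    f=np.array(bot.current_contact_force());print(z,np.round(bot.current_ee_pos(),4),np.round(f,1))
    if np.linalg.norm(f)>5:break
print(bot.current_clock())
snap("j2");snap("j2s","scene")
E
python3 -c "
import cv2,numpy as np
c=lambda n,x,y:cv2.resize(cv2.imread(f'pics/{n}.png')[y:y+75,x:x+75],(390,390),interpolation=2)
cv2.imwrite('pics/j.png',np.hstack([c('j1s',235,95),c('j2s',235,95)]))"
```

```text
[0.56834709 0.17533902 0.23570045] [ 0.15070552  0.14667146 -0.1556131 ]
0.222 [0.568  0.1753 0.222 ] [-0.7 -0.5  0.8]
0.217 [0.568  0.1753 0.217 ] [ 0.2 -0.  -0.1]
0.214 [0.568  0.1753 0.214 ] [ 0.4 -0.7 -0.7]
0.212 [0.568  0.1753 0.212 ] [ 0.6 -0.2 -0.3]
0.2105 [0.568  0.1753 0.2106] [-1.2 -0.5  0.5]
31.7417
```

View pics/j.png

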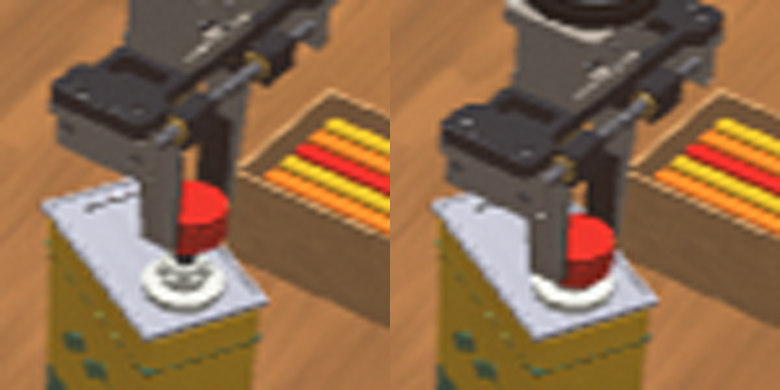

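View pics/j2.png

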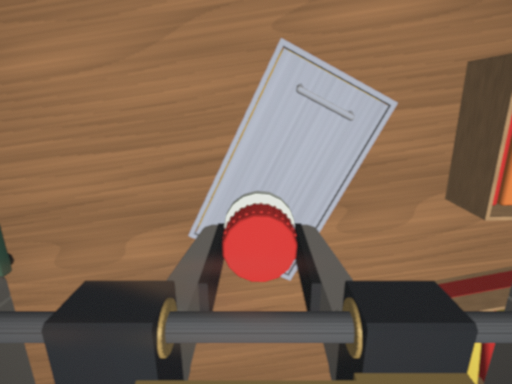

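The cap is over the neck with no side force. Now I'll press in small steps, watching the force.

```bash
python3 - <<'E'
from h import *
bot.set_gripper(0,60)
z=.2105
while z>.192:
    z-=.0012
    bot.line_to([.568,.1753,z],max_speed=.03);bot.hold(.08)
    f=np.mean([bot.current_contact_force() for _ in range(2)],axis=0);p=bot.current_ee_pos()
    print(round(z,4),np.round(p,4),np.round(f,1),round(bot.current_opening()*92,2))
    if f[2]>15 or np.hypot(f[0],f[1])>12:break
print(bot.current_clock())
snap("k1");snap("k1s","scene")
E
python3 -c "
import cv2,numpy as np
c=lambda n,x,y:cv2.resize(cv2.imread(f'pics/{n}.png')[y:y+75,x:x+75],(390,390),interpolation=2)
cv2.imwrite('pics/k.png',np.hstack([c('k1s',235,95),cv2.resize(cv2.imread('pics/k1.png')[180:310,195:325],(390,390))]))"
```

```text
0.2093 [0.5681 0.1753 0.2096] [-0.9 -0.6  2.8] 42.65
0.2081 [0.5682 0.1753 0.2086] [-1.9 -0.2  5.1] 42.57
0.2069 [0.5683 0.1753 0.2077] [-1.6 -0.4  6.3] 42.62
0.2057 [0.5684 0.1753 0.2069] [-3.3  0.3  8.7] 42.64
0.2045 [0.5684 0.1753 0.2056] [-2.2  0.1  7.8] 42.65
0.2033 [0.5671 0.1752 0.2013] [ 0.1  0.1 -4.3] 43.1
0.2021 [0.5674 0.1752 0.201 ] [-0.2  0.2 -7. ] 42.59
0.2009 [0.5678 0.1753 0.2008] [-1.7 -0.2 -5.3] 42.86
0.1997 [0.5681 0.1753 0.2003] [-3.1 -0.3 -0.6] 42.69
0.1985 [0.5682 0.1753 0.1992] [-4.2  0.1  5. ] 42.61
0.1973 [0.5682 0.1753 0.1984] [-5.9 -1.3  7.5] 42.69
0.1961 [0.5683 0.1753 0.1978] [-7.7 -1.   9.9] 42.99
0.1949 [0.5683 0.1753 0.1971] [-8.1 -1.8 12.7] 42.7
0.1937 [0.5683 0.1753 0.1965] [-9.3 -1.  14.6] 42.83
0.1925 [0.5683 0.1753 0.1958] [-11.2  -1.6  16.2] 42.78
37.0583
```

View pics/k.png

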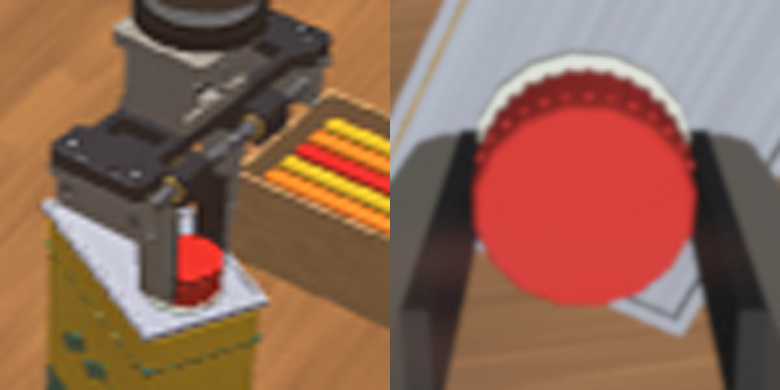

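The click is clear: the force fell from 8.7 to -7 N, then climbed steadily to 16 N with the cap seated. I'll ease off the 11 N sideways load while keeping the push.

```bash
python3 - <<'E'
from h import *
for dx in (.0005,.001,.0015):
    bot.line_to([.568-dx,.1755,.1925],max_speed=.02);bot.hold(.15)
    f=np.mean([bot.current_contact_force() for _ in range(3)],axis=0)
    print(dx,np.round(bot.current_ee_pos(),4),np.round(f,1))
    if f[0]>-4: break
bot.hold(.5)
print(np.mean([bot.current_contact_force() for _ in range(4)],axis=0),bot.current_ft_torque(),bot.current_ee_pos(),bot.current_clock())
snap("l1");snap("l1s","scene")
E
python3 -c "
import cv2,numpy as np
c=lambda n,x,y:cv2.resize(cv2.imread(f'pics/{n}.png')[y:y+75,x:x+75],(390,390),interpolation=2)
cv2.imwrite('pics/l.png',np.hstack([c('l1s',235,95),cv2.resize(cv2.imread('pics/l1.png')[180:310,195:325],(390,390))]))"
```

```text
0.0005 [0.5683 0.1753 0.196 ] [-9.5 -2.3 16. ]
0.001 [0.5683 0.1753 0.1961] [-7.  -1.8 16.2]
0.0015 [0.5683 0.1753 0.1962] [-6.7 -1.9 15.4]
[-6.03620226 -2.26422924 16.06931779] [-0.35338088  1.02025136 -0.04988218] [0.56828212 0.17531813 0.19626836] 38.8583
```

View pics/l.png

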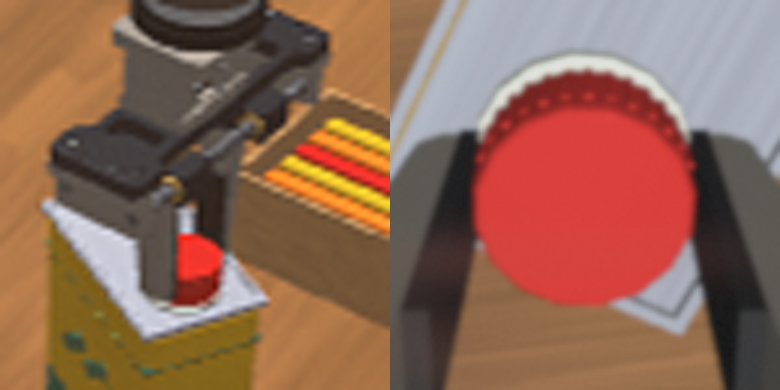

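View pics/l1s.png

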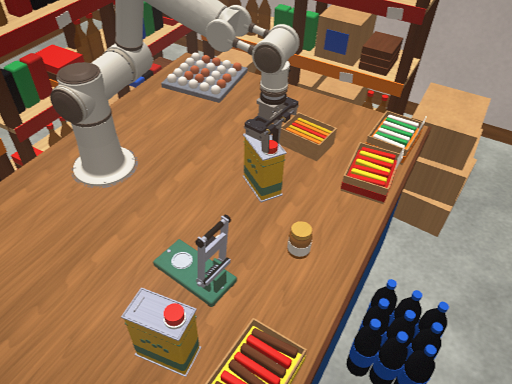

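Run:
```python
from h import *
bot.job_done(); print(bot.current_clock(),bot.current_contact_force())
```

```text
the job is handed in; nothing more can be done
the job is handed in; nothing more can be done
```

The tin is closed and the job is handed in with the gripper still pushing down on the cap. The clock was at about 39 s of the 72 s allowed, and no verdict came back.

**Stamping:** I led the lever down until the force jumped from 6 to 19 N, and the picture showed it level over the cap. I then led it all the way back up and let go. The bar slipped about 5 mm in the jaws at the stop, which briefly pulled on the tool with about 28 N on the way up. I corrected the path, and later pictures show the lever up at rest.

**Capping:** I lifted the cap out, set it over the neck and pressed. The push rose to about 9 N and then dropped sharply at the click. It then climbed at roughly the tin top's 4 N per mm, as expected with the cap bottomed on the collar.

**Last checks:**
- **Push:** it held steady at about 16 N straight down with a 60 N grip, so the collar should be about 4 mm down.
- **Cap:** it looks concentric and upright on the collar in both views.
- **Bystanders:** the capped tin, honey jar and carton look unmoved in the scene picture.

**Disagreements:**
- **Side load:** about 6 N sideways remained on the tool in x after I trimmed it down from 11 N.
- **Neck position:** the wrist camera put the neck about 1.5 mm to one side of where the fixed cameras did. I used a value between the two, and the cap went on without side force.

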